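Run the telescoping inspection camera into the case

ROBOT

A 7-joint arm with a two-finger parallel gripper is mounted at the origin on the work surface. World frame = base frame: x ahead of the robot, y to its left, z up, the work surface at z = 0. Lengths are in mm, angles in rad, forces in N, time in s.
With the tool pointing down it reaches from about 350 to 900 mm from the base axis. Payload 7.2 kg.
Tool frame: the origin (TCP) lies on the centre line of the jaws, within the pads' length; the fingertips stand 22 mm ahead of it and the grasp point (between the pads) lies 3 mm ahead of it (tips_ahead is the distance from the TCP to the fingertips, in mm); z points along the fingers, y is the line along which they close (so a half turn about z gives the same grasp; the last joint's range is limited). The gripper opens to 88 mm and grips with 3 to 60 N. Pads are 20 mm wide; open, the fingers measure 115 mm over their backs; the gripper's body (75 mm by 178 mm) begins 61 mm behind the grasp point.
Start: joints at [1.215, 0.411, -0.013, 1.596, 0.006, 1.134, -0.082], TCP at [177.39, -599.301, 218.153] pointing down, gripper open.
Joint ranges: [-2.95, 2.95], [-0.29, 1.99], [-1.47, 1.44], [0.14, 2.54], [-1.03, 4.17], [0.13, 1.85], [-2.86, 2.86]. Speed limits (rad/s): [2.39, 2.39, 3.01, 3.01, 3.14, 3.14, 3.14].

INTERFACE

Orientations are given as a rotation vector (axis times angle).
In Python, from station import state, snapshot, close_job, search_frame, outline_of, tips_ahead gives the robot as it stands.
- The arm moves only by the tool carry_out, never from a script. Its argument "targets" is a list of rows, each a list of 7 numbers: the opening, from 0 (shut) to 1 (fully open), then the shift along the tool's x, y, z each as a share of 30 cm, from -1 to 1, then the turn, a rotation vector about the tool's x, y, z each as a share of 45 degrees, from -1 to 1. In form: [[claw, x, y, z, wx, wy, wz], ...]. A call has 1 to 20 rows; each row is the pose to reach, as a shift and turn from the pose commanded when the call began, along the tool's axes at that moment; what a row does not reach only later rows make up. A row lasts 1/10 s, in which the tool goes at most 50 mm and 8.59 degrees, less where a joint would pass 70% of its speed; a pose out of reach is approached as far as the arm can. A call with a number of a shift or a turn outside -1 to 1 is refused whole. A call with a gripper value outside its range is refused whole. The fingers move at their own pace and stop on an object; "squeeze" is the grip in N (left out, the last holds). Time passes only in rows, so rows that repeat a pose let the fingers close. It gives the time, the measured TCP pose, the force, the opening and the grip force at its end, in the units of the state.
- state(): the state, without advancing time (a new reading comes with each control period).
- snapshot(name): name is "scene" or "side" or "wrist"; returns a dict with "pixels" (384x512x3 uint8, blue, green, red), "camera_matrix" (3x3 intrinsics, pixels), "rvec" (rotation vector, rad) and "tvec" (3), from world to camera coordinates, as OpenCV has them; the wrist camera has in their place "mount" (4x4, takes a point from camera to tool coordinates, whose origin is the TCP and whose axes are the flange's). Camera axes: x right, y down, z forward; pixel columns grow to the right and rows downward; lengths in mm; the calibration is good to about 2 mm. A picture is of the moment at which its call begins: read the wrist's pose just before it. There is no depth.
- close_job(): hands the job in; it is judged then, once.
Trained networks look in a picture, given as the dict that the camera call returned (one of the last four; its "shot" number tells which), for a name from the list of things; names that differ only in an ending like _2 or _b are one class to them, and where a whole thing is asked for, a point or a joint stands for the part that bears it (a point fixed in the world has none). Each returns a list of dicts, best first, with "p" (0 to 1); they miss things now and then, are a little off and sometimes report something else, mostly with a low value. They report only what shows in the picture. A call takes as long as a camera call.
- search_frame(picture, target): "rect" ([centre column, centre row, width, height] as shares, 0 to 1, of the picture: columns of its width, rows of its height, round what is visible of it).
- outline_of(picture, target): "region" (384x512 bool, what is visible of it) and "rect" ([centre column, centre row, width, height] as shares, 0 to 1, of the picture: columns of its width, rows of its height, round what is visible of it).
The state is a dict: "time": time; "joint_positions": joint angles; "joint_velocities": joint speeds; "joint_efforts": joint torques, N m; "ee_pos": TCP position; "ee_rot": TCP orientation; "wrist_force": force on the tool from outside, world axes, zero at the start; "ft_torque": the same for the moment, N m; "width": finger opening in mm; "gripper_force": force on a finger pad.
Only numpy, scipy, OpenCV 4.12 (cv2) and the standard library are available. Lean on these libraries where they do the work, as an engineer would, in place of code of your own. Each camera call takes 0.05 s, during which the arm holds its last target. There are 200 camera calls.

TASK

Take the inspection camera's telescoping boom by its black grip and, still collapsed, swing it round until it points straight into the open port of the grey instrument case. Then, with the red release button in the grip squeezed in, pull the boom straight out past its first stop to its second stop, so that the camera passes through the port and under the clear cover. Finish holding it there, fully extended with the button still squeezed (it springs back if let go), without shoving the case, and leave everything else on the bench where it is.

Things in the scene. Friction and masses are not known exactly. Their poses are not given: they have to be found in the camera images.
- scope: Camera stand: dark steel plate 110 x 110 x 14 mm screwed to the bench, and a post on which the telescoping boom turns level. Origin on the vertical swivel axis at bench height; x is the boom's direction when joint swivel is 0. Boom centreline 85 mm above the bench. Outer section: aluminium tube 32 mm wide, 28 mm high, from 35 mm behind the axis to 124 mm ahead of it.
- pivot (a point): Point on the swivel axis at the height of the boom's centreline (85 mm above the bench). Axes as scope; does not move.
- grip (a point): Black grip on the sliding inner section, 38 mm along the boom, 28 mm across, 81 to 137 mm above the bench. This point is its centre line at 115 mm, level with the red button, which is 6 mm proud on the +y side (34 mm across in all). x outward along the boom, y left seen from the pivot, z up. Pinch from above, closing along y. 150 mm from the axis collapsed, 270 mm at stop two.
- lens (a point): Centre of the camera head at the outer end of the boom: a grey box 36 mm along the boom, 32 mm wide, 34 mm tall, 85 mm above the bench, 120 mm beyond the grip on a thin 14 mm rod. Axes as grip.
- swivel (a joint): Angle of the boom about the vertical axis, rad, counter-clockwise from above, measured from the x axis of scope; -1.0 to 1.2. Light friction (about 0.12 N m); it stays where it is left.
- reach (a joint): How far the inner section is pulled out, m: 0 collapsed, 0.06 first stop, 0.12 second stop (end of travel). With the button out it is locked when collapsed and clicks fast at the first stop. The second stop has no catch: a return spring pulls back with 3 N (collapsed) to 5 N (second stop), so it must be held.
- release (a joint): Travel of the red release button into the grip, m: 0 out, 0.005 fully in; the latch is free from about 0.004. Needs about 4 N to start and 8 N to be fully in; the gripper's lightest grip (20 N) pushes it right in. Fully in it still stands 1 mm proud.
- port (a point): Middle of the port in the grey case's front wall, outer face, 85 mm above the bench. x into the case, z up. Port 76 mm wide, 40 to 130 mm above the bench, yellow strips at its sides. It faces the pivot: its x axis is on a level line through the swivel axis, 355 mm from it; at stop two the lens is 35 mm inside. Case loose, about 2.2 kg, 140 deep, 200 wide, 154 mm tall, clear cover.
- jar: Clear screw-top jar with a steel lid, 56 mm across, 75 mm tall; origin under its centre. A bystander.
- tape_red: Roll of red tape lying flat, 56 mm across, 19 mm tall; origin under its centre. A bystander.
- tape_white: Roll of white tape lying flat, 72 mm across, 22 mm tall; origin under its centre. A bystander.
- spool: Steel wire spool with a green label, 54 mm across, 42 mm tall; origin under its centre. A bystander.
- parts_tray: Clear divided parts tray, 120 x 90 x 35 mm; origin under its centre. A bystander.
- pliers: Pliers with orange handles lying flat, 165 mm long, 65 mm wide, 16 mm tall; origin near the hinge at bench height. A bystander.
- screwdriver: Screwdriver with a yellow handle lying flat; origin under its middle. A bystander.

How it is judged:
By the outcome, as a careful person would: the job done as asked, in the order asked, and still so for the second after the job is handed in, while the arm keeps its last pose, push and grip.
It also fails if it takes over 35 s, if anything falls off the work surface, if the arm or the gripper's body presses on something with over 40 N, if the wrist force passes 120 N, or if a joint passes its speed limit or range.

## Working session

There is one attempt and no reset: what is moved stays moved. The work goes in short steps, Python scripts to look and compute and a tool call to move; the robot and the scene stay as the last step left them, time stands still between calls to the robot, and variables do not carry over. Pictures are saved under pics/ and viewed, at most 10 in all, crops included, and the job is handed in when it is done.

Besides the shell and the picture viewer there is one more tool, called after "Emit:" as name([rows], argument=value, ...), one row to a line, values as JSON. carry_out: Moves the arm, as the interface text tells. Shift numbers are shares of 30 cm and turn numbers shares of 45 degrees, none past 1 either way. Its arguments: {"type":"object","properties":{"targets":{"type":"array"},"squeeze":{"type":"number"}},"required":["targets"]}

```bash
mkdir -p pics; python3 - <<'E'
from station import *
import cv2,numpy as np
s=state();print(s)
ims=[]
for n in("scene","side"):
    p=snapshot(n);cv2.imwrite(f"pics/{n}0.png",p["pixels"])
    print(n,p["camera_matrix"],p["rvec"],p["tvec"])
    for t in("scope","grip","lens","port","jar","spool","tape_red","tape_white","parts_tray","pliers","screwdriver"):
        r=search_frame(p,t)
        print(t,[(round(d["p"],2),np.round(np.array(d["rect"])*[512,384,512,384],1).tolist()) for d in r[:2]])
    ims.append(p["pixels"])
E
```

```text
{'time': 0.0, 'joint_positions': array([ 1.21480504,  0.41187975, -0.0126888 ,  1.59701455,  0.00560123,
        1.13432239, -0.08219978]), 'joint_velocities': array([ 0.00094186, -0.00296792,  0.00023832, -0.0008823 ,  0.00077287,
       -0.00097695, -0.00028023]), 'joint_efforts': array([-6.11781361e-04, -5.87945724e+01,  6.41613398e-01, -2.91074663e+01,
       -5.37419622e-02,  1.82845036e-02,  1.57611157e-04]), 'ee_pos': array([ 177.19851939, -598.82572946,  217.33384804]), 'ee_rot': array([-3.10758931e+00, -4.50286943e-01,  5.47912352e-04]), 'wrist_force': array([-0.02120829,  0.30706255, -0.13319613]), 'ft_torque': array([-0.00571831,  0.01772514,  0.06769929]), 'gripper_force': 0.0, 'width': 88.00929617723342}
scene [[413.04039102   0.         256.59763492]
 [  0.         413.04039102 188.26854721]
 [  0.           0.           1.        ]] [ 0.89946095  2.52483453 -1.05202735] [ 455.15239904 -169.41962996 1662.93505213]
scope [(0.69, [241.9, 159.9, 97.2, 35.3]), (0.54, [235.3, 142.1, 9.9, 11.2])]
grip [(0.69, [266.2, 158.6, 45.9, 25.5])]
lens [(0.96, [264.1, 159.7, 46.8, 26.7
[... 583 characters left out ...]
981655]
 [  0.         459.53385008 194.46041404]
 [  0.           0.           1.        ]] [ 2.21833203 -0.20855277  0.08134979] [-539.34756784  129.22365749 1620.68487813]
scope [(0.75, [259.2, 245.1, 83.3, 83.3])]
grip [(0.93, [238.4, 219.1, 35.6, 30.4]), (0.25, [227.1, 157.3, 11.9, 11.2])]
lens [(0.87, [238.0, 216.8, 28.6, 29.5])]
port [(0.66, [266.7, 174.0, 60.0, 56.0]), (0.49, [226.5, 155.4, 15.2, 13.1])]
jar [(0.55, [318.1, 226.3, 18.3, 22.4])]
spool [(0.55, [196.7, 149.7, 12.6, 17.0])]
tape_red [(0.47, [237.4, 287.9, 17.2, 19.4])]
tape_white [(0.56, [226.4, 154.0, 13.9, 12.6])]
parts_tray [(0.63, [272.1, 142.1, 31.8, 10.6])]
pliers [(0.88, [227.9, 332.4, 62.3, 30.8])]
screwdriver []
```

```bash
python3 - <<'E'
import cv2,numpy as np
a=cv2.imread("pics/scene0.png")[100:300,170:370];b=cv2.imread("pics/side0.png")[120:320,170:370]
cv2.imwrite("pics/ab.png",np.hstack([cv2.resize(i,None,fx=4,fy=4,interpolation=cv2.INTER_CUBIC)[:600,:] for i in(a,)]))
cv2.imwrite("pics/b.png",cv2.resize(b,None,fx=3,fy=3,interpolation=cv2.INTER_CUBIC))
E
```

```text
(no output)
```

View pics/ab.png

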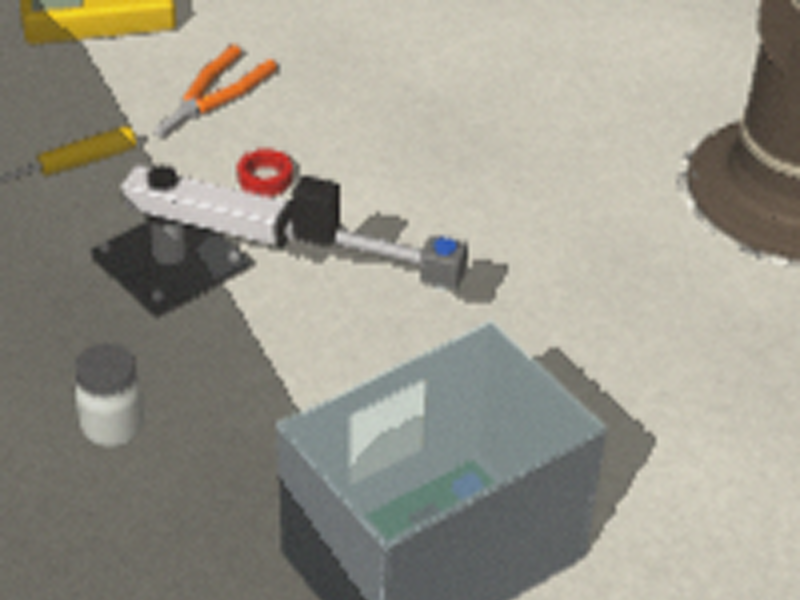

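View pics/b.png

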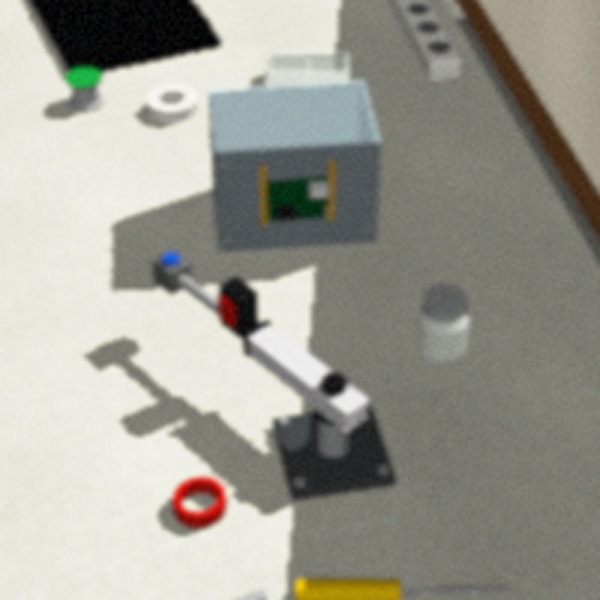

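The scene crop (4x, offset 170,100) shows the pivot cap at (162,178), the grip at (315,210), the lens's blue dot at (445,246), and the front top edge of the case from (278,427) to (490,325). The side crop (3x, offset 170,120) shows the cap at (333,383), the dot at (171,259), and the yellow port strips at x≈264 and x≈331.

```bash
cat > h.py <<'E'
import cv2,numpy as np
K={'a':(413.04039102,256.59763492,188.26854721),'b':(459.53385008,260.85981655,194.46041404)}
RT={'a':([0.89946095,2.52483453,-1.05202735],[455.15239904,-169.41962996,1662.93505213]),'b':([2.21833203,-0.20855277,0.08134979],[-539.34756784,129.22365749,1620.68487813])}
def P(c):
    f,u,v=K[c];R=cv2.Rodrigues(np.array(RT[c][0]))[0];return np.array([[f,0,u],[0,f,v],[0,0,1]]),R,np.array(RT[c][1])
def px(c,q): return (q[0]/4+170,q[1]/4+100) if c=='a' else (q[0]/3+170,q[1]/3+120)
def plane(c,uv,z):
    k,R,t=P(c);d=R.T@np.linalg.inv(k)@[*uv,1];o=-R.T@t;return o+d*(z-o[2])/d[2]
def tri(ua,ub):
    M=[np.dot(P(c)[0],np.c_[P(c)[1],P(c)[2]]) for c in 'ab']
    X=cv2.triangulatePoints(M[0],M[1],np.array(ua,float),np.array(ub,float))[:,0];return X[:3]/X[3]
def proj(c,X): k,R,t=P(c);x=k@(R@np.asarray(X)+t);return x[:2]/x[2]
E
python3 - <<'E'
from h import *
np.set_printoptions(precision=1,suppress=True)
pts={'cap':((162,176),(333,382),None),'dot':((445,246),(171,259),102),'gripc':((315,210),(239,307),109),
'FL':((490,325),(217,153),154),'FR':((278,427),(380,145),154),'BL':((605,430),(210,93),154),'BR':((387,545),(365,83),154),
'jar':((107,365),(446,300),75),'tape':((266,172),(200,502),10)}
for n,(a,b,z) in pts.items():
    a,b=px('a',a),px('b',b);print(n,tri(a,b),*( [plane('a',a,z),plane('b',b,z)] if z else []))
for q in((265,165),(262,222),(331,163),(331,218)): 
    print('strip',[plane('b',px('b',q),z) for z in(130,40)])
E
```

```text
cap [ 557.2 -302.9  103.9]
dot [420.1 -70.3 101.1] [420.5 -69.6 102. ] [420.1 -71.5 102. ]
gripc [ 481.7 -174.2  107.3] [ 483.2 -172.6  109. ] [ 481.3 -176.   109. ]
FL [493.7  61.4 147.6] [497.5  66.2 154. ] [493.1  51.5 154. ]
FR [688.7  41.2 145.7] [692.6  47.5 154. ] [685.9  29.  154. ]
BL [504.4 197.3 146.9] [508.  201.6 154. ] [504.1 184.7 154. ]
BR [701.3 178.5 148.4] [701.8 182.5 154. ] [700.6 168.2 154. ]
jar [ 715.8 -163.1   68.6] [ 717.  -156.8   75. ] [ 714.8 -170.9   75. ]
tape [ 409.4 -347.8    6.4] [ 411.  -343.9   10. ] [ 409.9 -351.4   10. ]
strip [array([550.1,  49.4, 130. ]), array([570.7, 175.5,  40. ])]
strip [array([527.1, -60.3, 130. ]), array([545.6,  55.4,  40. ])]
strip [array([628.4,  37.7, 130. ]), array([656.4, 162.6,  40. ])]
strip [array([605.4, -68.6, 130. ]), array([631.2,  46.4,  40. ])]
```

Emit:
carry_out([
  [1,0.1,-0.08,0,0,0,-0.12],
  [1,0.25,-0.2,0,0,0,-0.3],
  [1,0.4,-0.32,0,0,0,-0.5],
  [1,0.55,-0.43,0,0,0,-0.7],
  [1,0.65,-0.5,0,0,0,-0.9],
  [1,0.7,-0.55,0,0,0,-1],
  [1,0.7,-0.55,0,0,0,-1],
  [1,0.7,-0.55,0,0,0,-1],
  [1,0.7,-0.55,0,0,0,-1],
])

```text
time: 2.1
ee_pos: [331.0, -382.7, 218.2]
ee_rot: [2.702, 1.602, -0.001]
wrist_force: [0.0, -0.9, 0.7]
width: 87.8
gripper_force: 0.0
```

```bash
cat >> h.py <<'E'
from scipy.spatial.transform import Rotation as Ro
def shares(s,pos,yaw):
    R=Ro.from_rotvec(s["ee_rot"]);y=np.radians(yaw)
    T=Ro.from_matrix(np.array([[np.cos(y),np.sin(y),0],[np.sin(y),-np.cos(y),0],[0,0,-1]]))
    return np.round(R.inv().apply(np.array(pos)-s["ee_pos"])/300,3),np.round((R.inv()*T).as_rotvec()/(np.pi/4),3)
E
python3 - <<'E'
from h import *; from station import *
s=state();print(s["ee_pos"],shares(s,(481,-174,235),120.5))
E
```

```text
[ 331.04537439 -382.70330195  218.17839583] (array([ 0.85 ,  0.105, -0.057]), array([-0.000e+00,  1.000e-03, -1.315e+00]))
```

Emit:
carry_out([
  [1,0.12,0.015,-0.02,0,0,-0.12],
  [1,0.28,0.035,-0.04,0,0,-0.3],
  [1,0.43,0.05,-0.057,0,0,-0.5],
  [1,0.58,0.07,-0.057,0,0,-0.7],
  [1,0.73,0.09,-0.057,0,0,-0.9],
  [1,0.82,0.1,-0.057,0,0,-1],
  [1,0.85,0.105,-0.057,0,0,-1],
  [1,0.85,0.105,-0.057,0,0,-1],
  [1,0.85,0.105,-0.057,0,0,-1],
])

```text
time: 3.0
ee_pos: [480.4, -174.7, 234.9]
ee_rot: [-1.886, -2.512, 0.002]
wrist_force: [0.2, -1.3, 0.1]
width: 87.7
gripper_force: 0.0
```

Emit:
carry_out([
  [1,0,0,0,0,0,-0.15],
  [1,0,0,0,0,0,-0.315],
  [1,0,0,0,0,0,-0.315],
  [1,0,0,0,0,0,-0.315],
])

```text
time: 3.4
ee_pos: [480.6, -174.0, 235.2]
ee_rot: [-1.565, -2.724, 0.001]
wrist_force: [0.7, -0.5, -0.2]
width: 87.9
gripper_force: 0.0
```

```bash
python3 - <<'E'
from h import *; from station import *
s=state();p=snapshot("wrist");cv2.imwrite("pics/w1.png",p["pixels"])
print(s["joint_positions"],s["ee_pos"],s["ee_rot"],p["camera_matrix"],p["mount"])
np.savez("w1.npz",pos=s["ee_pos"],rot=s["ee_rot"],K=p["camera_matrix"],M=p["mount"])
for t in("grip","lens","port"):print(t,[(round(d["p"],2),np.array(d["rect"])*[512,384,512,384]) for d in search_frame(p,t)[:1]])
E
```

```text
[ 0.73958773  0.25508423 -0.58045049  1.81610563  0.15522758  1.11591578
  0.63345622] [ 480.55226951 -174.04200025  235.1768571 ] [-1.56470201e+00 -2.72405325e+00  9.32423422e-04] [[306.0807457    0.         258.93416065]
 [  0.         306.0807457  187.19606211]
 [  0.           0.           1.        ]] [[ 1.46618322e-03 -9.64749354e-01 -2.63166361e-01  7.05420250e+01]
 [ 9.99997976e-01  1.05198758e-03  1.71479331e-03  4.52420074e-01]
 [-1.37749799e-03 -2.63168343e-01  9.64748944e-01 -1.66732063e+02]
 [ 0.00000000e+00  0.00000000e+00  0.00000000e+00  1.00000000e+00]]
grip [(0.75, array([254.2592, 120.1536,  38.7072, 177.7152]))]
lens [(0.89, array([255.488 , 119.3088,  34.816 , 178.5984]))]
port [(0.74, array([442.0608,  50.3424, 138.496 ,  97.6896]))]
```

View pics/w1.png

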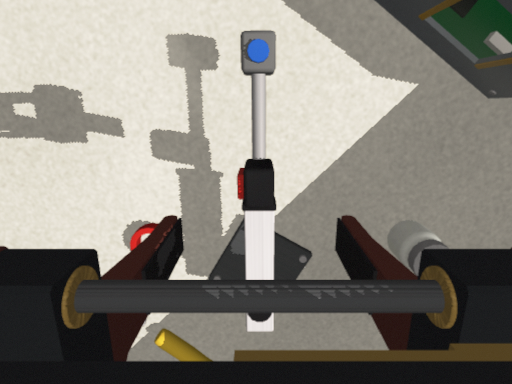

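The wrist view shows the boom upright at column ≈258, the dot at (257,50), the grip at rows 160–208 with the red button on its left, and the case at upper right.

```bash
python3 - <<'E'
from h import *
w=np.load("w1.npz");R=Ro.from_rotvec(w["rot"]).as_matrix();M=w["M"]
def wp(uv,z):
    d=R@M[:3,:3]@np.linalg.inv(w["K"])@[*uv,1];o=w["pos"]+R@M[:3,3];return o+d*(z-o[2])/d[2]
D=wp((257.5,50),102);print("dot",D)
for r in(160,172,190,208):print(r,wp((259,r),137))
print("tube far end",wp((259,212),99),"grip edges",wp((246,200),137),wp((274,200),137),"tube near",wp((260,331),99))
for u in ((422,15),(483,67)):print("strip",wp(u,130),wp(u,40))
v=D[:2]-[557,-303];print(np.hypot(*v),np.degrees(np.arctan2(v[1],v[0])))
E
```

```text
dot [420.90311461 -72.92324718 102.        ]
160 [ 469.75421089 -153.76724574  137.        ]
172 [ 475.18415403 -163.04424883  137.        ]
190 [ 483.54753447 -177.33299995  137.        ]
208 [ 492.18450854 -192.08918305  137.        ]
tube far end [ 501.12442502 -207.28748766   99.        ] grip edges [ 478.12838206 -191.42761839  137.        ] [ 500.06155186 -178.59899244  137.        ] tube near [ 577.12233183 -334.7996695    99.        ]
strip [523.54894667  12.01024931 130.        ] [549.39356161  53.32520745  40.        ]
strip [591.71750578   6.86657741 130.        ] [640.12652195  46.47893427  40.        ]
267.31568304079923 120.60551126335389
```

Emit:
carry_out([
  [1,0,0,0.1,0,0,0],
  [1,0,0,0.2,0,0,0],
  [1,0,0,0.3,0,0,0],
  [1,0,0,0.36,0,0,0],
  [1,0,0,0.39,0,0,0],
  [0.8,0,0,0.39,0,0,0],
  [0.6,0,0,0.39,0,0,0],
  [0.46,0,0,0.39,0,0,0],
  [0.46,0,0,0.39,0,0,0],
  [0.46,0,0,0.39,0,0,0],
  [0.46,0,0,0.39,0,0,0],
], squeeze=3)

```text
time: 4.7
ee_pos: [481.5, -172.6, 118.6]
ee_rot: [1.555, 2.729, -0.0]
wrist_force: [-3.0, -0.4, 2.0]
width: 43.1
gripper_force: 1.7
```

```bash
python3 - <<'E'
import numpy as np
for t in np.linspace(2,36.2,18):
    r=np.radians(t);print([0.46,round(.5*(np.cos(r)-1),3),round(.5*np.sin(r),3),0,0,0,round(t/45,3)])
E
```

```text
[0.46, np.float64(-0.0), np.float64(0.017), 0, 0, 0, np.float64(0.044)]
[0.46, np.float64(-0.001), np.float64(0.035), 0, 0, 0, np.float64(0.089)]
[0.46, np.float64(-0.003), np.float64(0.052), 0, 0, 0, np.float64(0.134)]
[0.46, np.float64(-0.005), np.float64(0.07), 0, 0, 0, np.float64(0.179)]
[0.46, np.float64(-0.008), np.float64(0.087), 0, 0, 0, np.float64(0.223)]
[0.46, np.float64(-0.011), np.float64(0.104), 0, 0, 0, np.float64(0.268)]
[0.46, np.float64(-0.015), np.float64(0.122), 0, 0, 0, np.float64(0.313)]
[0.46, np.float64(-0.02), np.float64(0.139), 0, 0, 0, np.float64(0.357)]
[0.46, np.float64(-0.025), np.float64(0.155), 0, 0, 0, np.float64(0.402)]
[0.46, np.float64(-0.03), np.float64(0.172), 0, 0, 0, np.float64(0.447)]
[0.46, np.float64(-0.037), np.float64(0.188), 0, 0, 0, np.float64(0.492)]
[0.46, np.float64(-0.044), np.float64(0.204), 0, 0, 0, np.float64(0.536)]
[0.46, np.float64(-0.051), np.float64(0.22), 0, 0, 0, np.float64(0.581)]
[0.46, np.float64(-0.059), np.float64(0.236), 0, 0, 0, np.float64(0.626)]
[0.46, np.float64(-0.068), np.float64(0.251), 0, 0, 0, np.float64(0.67)]
[0.46, np.float64(-0.077), np.float64(0.266), 0, 0, 0, np.float64(0.715)]
[0.46, np.float64(-0.086), np.float64(0.281), 0, 0, 0, np.float64(0.76)]
[0.46, np.float64(-0.097), np.float64(0.295), 0, 0, 0, np.float64(0.804)]
```

Emit:
carry_out([
  [0.46,0,0.017,0,0,0,0.044],
  [0.46,-0.001,0.035,0,0,0,0.089],
  [0.46,-0.003,0.052,0,0,0,0.134],
  [0.46,-0.005,0.07,0,0,0,0.179],
  [0.46,-0.008,0.087,0,0,0,0.223],
  [0.46,-0.011,0.104,0,0,0,0.268],
  [0.46,-0.015,0.122,0,0,0,0.313],
  [0.46,-0.02,0.139,0,0,0,0.357],
  [0.46,-0.025,0.155,0,0,0,0.402],
  [0.46,-0.03,0.172,0,0,0,0.447],
  [0.46,-0.037,0.188,0,0,0,0.492],
  [0.46,-0.044,0.204,0,0,0,0.536],
  [0.46,-0.051,0.22,0,0,0,0.581],
  [0.46,-0.059,0.236,0,0,0,0.626],
  [0.46,-0.068,0.251,0,0,0,0.67],
  [0.46,-0.077,0.266,0,0,0,0.715],
  [0.46,-0.086,0.281,0,0,0,0.76],
  [0.46,-0.097,0.295,0,0,0,0.804],
  [0.46,-0.097,0.295,0,0,0,0.804],
  [0.46,-0.097,0.295,0,0,0,0.804],
])

```text
time: 6.7
ee_pos: [572.2, -152.3, 118.2]
ee_rot: [-2.325, -2.113, 0.0]
wrist_force: [-0.0, -1.2, -0.2]
width: 40.4
gripper_force: 0.0
```

```bash
python3 - <<'E'
from h import *; from station import *
s=state();p=snapshot("wrist");cv2.imwrite("pics/w2.png",p["pixels"])
print(s)
np.savez("w2.npz",pos=s["ee_pos"],rot=s["ee_rot"],K=p["camera_matrix"],M=p["mount"])
q=snapshot("scene");r=snapshot("side")
print(shares(s,(557+150*np.cos(np.radians(84.4)),-303+150*np.sin(np.radians(84.4)),118),84.4))
c=lambda i,y,x:cv2.resize(i["pixels"][y:y+100,x:x+100],(400,400),interpolation=cv2.INTER_CUBIC)
cv2.imwrite("pics/sr2.png",np.hstack([c(q,140,220),c(r,140,230)]))
E
```

```text
{'time': 6.7, 'joint_positions': array([ 0.46351916,  0.48916156, -0.38443591,  1.76338363,  0.22137081,
        0.93179522, -0.10807596]), 'joint_velocities': array([ 4.32033475e-03, -3.76034739e-03, -3.73425766e-03,  5.91031618e-03,
       -5.54889903e-05,  9.08703636e-04,  1.82266341e-03]), 'joint_efforts': array([-1.14254644e-01, -5.82818234e+01, -4.64378491e+00, -2.53856581e+01,
       -5.35620237e-02, -9.08039248e-03, -7.15275086e-02]), 'ee_pos': array([ 572.15200946, -152.25867249,  118.19087839]), 'ee_rot': array([-2.32451071e+00, -2.11324030e+00,  1.44730449e-04]), 'wrist_force': array([-0.02113504, -1.15731456, -0.18837493]), 'ft_torque': array([ 0.00753813, -0.05548308,  0.01067725]), 'gripper_force': 0.0, 'width': 40.3738717116569}
(array([-0.005, -0.001,  0.001]), array([-0.   ,  0.   ,  0.003]))
```

View pics/w2.png

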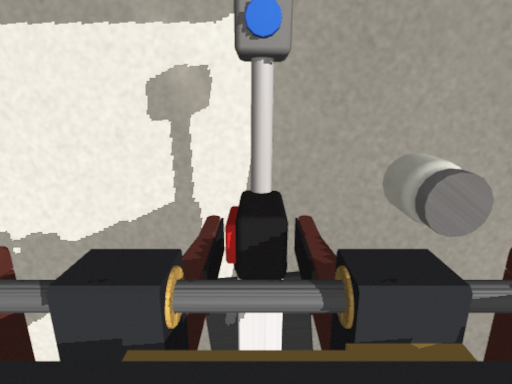

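View pics/sr2.png

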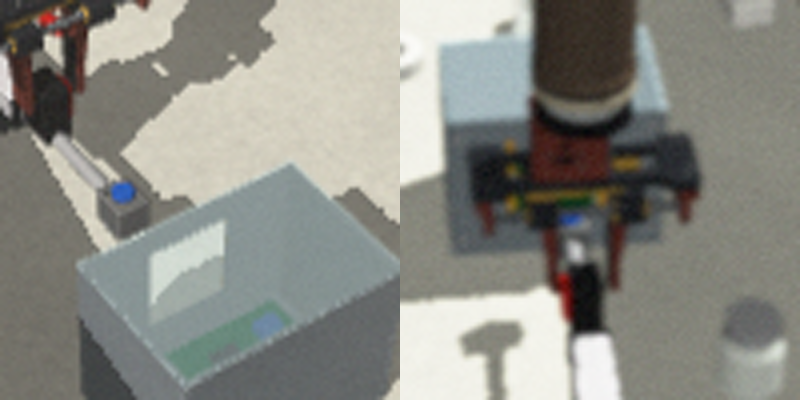

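Now the boom is caged with the button still out, pointing at the port (dot at (263,16) in the wrist view). Next I squeeze.

Emit:
carry_out([
  [0.3,0,0,0,0,0,0],
  [0.2,0,0,0,0,0,0],
  [0.2,0,0,0,0,0,0],
  [0.2,0,0,0,0,0,0],
  [0.2,0,0,0,0,0,0],
  [0.2,0,0,0,0,0,0],
  [0.2,0,0,0,0,0,0],
], squeeze=30)

```text
time: 7.55
ee_pos: [572.3, -152.2, 118.3]
ee_rot: [2.326, 2.112, 0.0]
wrist_force: [1.9, 0.1, 0.8]
width: 28.2
gripper_force: 30.0
```

Emit:
carry_out([
  [0.2,0.02,0,0,0,0,0],
  [0.2,0.05,0,0,0,0,0],
  [0.2,0.08,0,0,0,0,0],
  [0.2,0.11,0,0,0,0,0],
  [0.2,0.14,0,0,0,0,0],
  [0.2,0.17,0,0,0,0,0],
  [0.2,0.2,0,0,0,0,0],
  [0.2,0.23,0,0,0,0,0],
  [0.2,0.26,0,0,0,0,0],
  [0.2,0.29,0,0,0,0,0],
  [0.2,0.32,0,0,0,0,0],
  [0.2,0.35,0,0,0,0,0],
  [0.2,0.37,0,0,0,0,0],
  [0.2,0.38,0,0,0,0,0],
  [0.2,0.38,0,0,0,0,0],
])

```text
time: 9.05
ee_pos: [583.0, -38.0, 118.2]
ee_rot: [-2.324, -2.113, 0.0]
wrist_force: [0.1, -4.0, 1.1]
width: 28.0
gripper_force: 30.0
```

```bash
python3 - <<'E'
from h import *; from station import *
s=state();p=snapshot("wrist");q=snapshot("scene")
print({k:np.round(s[k],2) for k in("time","ee_pos","wrist_force","width","gripper_force")},shares(s,(0,0,0),84.4)[1])
cv2.imwrite("pics/w3.png",np.hstack([cv2.resize(p["pixels"],(400,300)),cv2.resize(q["pixels"][140:240,220:320],(400,300),interpolation=cv2.INTER_CUBIC)]))
E
```

```text
{'time': np.float64(9.05), 'ee_pos': array([582.96, -38.  , 118.17]), 'wrist_force': array([ 0.07, -3.98,  1.09]), 'width': np.float64(28.01), 'gripper_force': np.float64(30.04)} [-0.001 -0.     0.003]
```

View pics/w3.png

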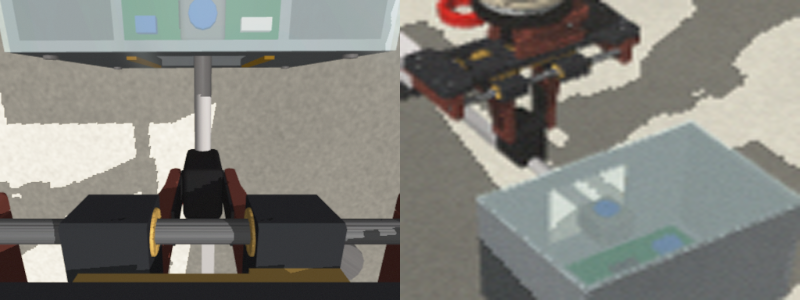

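The camera has gone through the port, centred between the yellow strips (wrist view columns ≈132 and 262, rod at 203), and is under the cover. I'll ease it on to the second stop.

Emit:
carry_out([
  [0.2,0.007,0,0,0,0,0],
  [0.2,0.014,0,0,0,0,0],
  [0.2,0.018,0,0,0,0,0],
  [0.2,0.02,0,0,0,0,0],
  [0.2,0.02,0,0,0,0,0],
  [0.2,0.02,0,0,0,0,0],
])

```text
time: 9.75
ee_pos: [583.5, -33.4, 118.1]
ee_rot: [-2.326, -2.111, 0.001]
wrist_force: [-0.5, -5.6, 1.6]
width: 28.0
gripper_force: 30.1
```

Emit:
carry_out([
  [0.2,0.004,0,0,0,0,0],
  [0.2,0.007,0,0,0,0,0],
  [0.2,0.01,0,0,0,0,0],
  [0.2,0.01,0,0,0,0,0],
  [0.2,0.01,0,0,0,0,0],
])

```text
time: 10.25
ee_pos: [583.6, -32.5, 118.1]
ee_rot: [2.327, 2.109, -0.004]
wrist_force: [-0.3, -10.3, 2.0]
width: 27.8
gripper_force: 30.0
```

Emit:
carry_out([
  [0.2,0.003,0,0,0,0,0],
  [0.2,0.003,0,0,0,0,0],
  [0.2,0.003,0,0,0,0,0],
  [0.2,0.003,0,0,0,0,0],
  [0.2,0.003,0,0,0,0,0],
  [0.2,0.003,0,0,0,0,0],
])

```text
time: 10.85
ee_pos: [583.6, -32.5, 118.0]
ee_rot: [2.327, 2.108, -0.005]
wrist_force: [-0.5, -11.7, 1.6]
width: 28.0
gripper_force: 30.0
```

```bash
python3 - <<'E'
from h import *; from station import *
s=state();p=snapshot("wrist");q=snapshot("scene")
print({k:np.round(s[k],2) for k in("time","ee_pos","wrist_force","width","gripper_force")},shares(s,(0,0,0),84.4)[1])
a=q["pixels"]
cv2.imwrite("pics/w4.png",np.hstack([cv2.resize(p["pixels"],(400,300)),cv2.resize(a[160:260,220:340],(400,300),interpolation=cv2.INTER_CUBIC)]))
E
```

```text
{'time': np.float64(10.85), 'ee_pos': array([583.65, -32.49, 118.05]), 'wrist_force': array([ -0.54, -11.74,   1.56]), 'width': np.float64(28.0), 'gripper_force': np.float64(30.05)} [-0.001  0.005 -0.002]
```

View pics/w4.png

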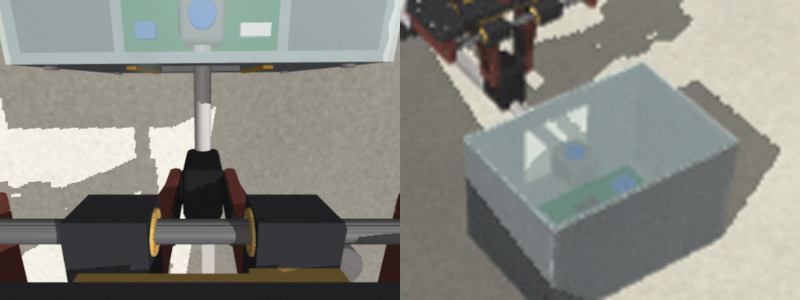

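The boom is hard against the second stop: travel is about 120 mm, the position no longer moves, and the force is rising. The lens sits inside the case under the cover (dot at (203,13)), and the case hasn't moved.

```bash
python3 -c "
from station import *
print(close_job())"
```

```text
the job is handed in; nothing more can be done
None
```

I've handed the job in with the boom pointed into the port and held at its second stop (about 120 mm out). The button is squeezed at 30 N, and the camera is through the port and under the cover. In the final pictures the case hadn't moved, but I didn't check the other bench items one by one.

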